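Hold the curing box lid open at 45 degrees with a screwdriver through its eye

TASK

The white curing box has no lid handle, only a small steel eye near the lid's right front corner: pick up the orange screwdriver by its handle, slide the blade leftwards through the eye, and with it lift the lid and hold it steady at 45 degrees (the red tick on the box's angle scale) so that the vials inside can be inspected. The lid falls shut by itself, so finish while still gripping the screwdriver and holding the lid up at that angle. Touch the box and lid with the screwdriver only, never with the gripper or arm, and leave the red-capped vial, the blue-lidded jar and the tape roll that stand round the box where they are.

Things in the scene. Friction and masses are not known exactly. Their poses are not given: they have to be found in the camera images.
- cure_box: White box, 140 (x) x 120 (y) x 70 mm high, fixed, with an amber-windowed lid. Origin: centre of its underside, on the worktop. x points from front to the hinge side at the back, y left (seen by the robot at yaw 0), z up. A steel angle scale (arc about the hinge, ticks every 15 degrees, out to 80 mm from the hinge, long red tick at 45) stands outside its left wall, within 17 mm of it.
- lid (a joint): Opening angle of the lid in rad: 0 closed, pi/2 upright, 1.9 at the stop. The lid (140 x 120 mm, 7 mm thick, about 0.14 kg) falls shut by its weight from below about pi/2; lifting it at the eye takes about 0.7 N.
- lid_hinge (a point): Point on the lid's hinge axis, in the middle of the box's rear upper edge: 70 mm behind the box's centre (+x of the box), 70.5 mm above the worktop. The hinge axis runs along the box's y axis, so the eye's axis stays level and keeps its direction as the lid opens.
- lid_eye (a point): Centre of a 12 mm round through-hole in an upright steel plate (26 x 26 mm, 5 mm thick) on the lid near its right front corner. Hole axis: this point's y (the box's y). Lid closed: 122 mm in front of the hinge axis and 22 mm above it, 92.5 mm above the worktop, 45 mm right of the box's middle; the box's right wall and lid edge are 15 mm further right. Turns with the lid.
- driver_grip (a point): Gripping place, on the handle's axis, of the orange-handled screwdriver (160 mm long, 0.06 kg) that lies on the worktop, axis 10 mm up, blade pointing roughly left. The handle is 20 mm thick, 85 mm long; this point is 25 mm behind its front end, where the steel blade starts. The blade points along this point's -y.
- driver_tip (a point): Point on the screwdriver's axis near the blade's tip, 95 mm ahead (-y) of the gripping place; blade and tip end 5 mm further on at most. The round blade is 4.4 mm thick and 70 mm long from the handle to this point. Same axes as the gripping place.
- red_vial_mid (a point): Bystander: centre of a small white vial with a red cap, 22 mm across, 46 mm tall, standing on the worktop.
- blue_jar_mid (a point): Bystander: centre of a white jar with a blue lid, 61 mm across, 48 mm tall.
- tape_roll_mid (a point): Bystander: centre of a roll of yellowish tape lying flat, 69 mm across, 19 mm high.

How it is judged:
On the way, in this order (a step that is already met when the one before it is completed fails the run):
1. the screwdriver's blade is put through the eye while the lid is still down (less than 10 degrees open) (x of driver_tip in the frame of lid_eye between -0.01 and 0.01 m and z of driver_tip in the frame of lid_eye between -0.01 and 0.01 m and y of driver_tip in the frame of lid_eye above 0.006 m and angle between the y axis of driver_tip and the y axis of lid_eye, either way round below 0.35 rad and value of joint lid below 0.17 rad), for 0.1 s.
2. the lid is lifted past 35 degrees with the blade through the eye (x of driver_tip in the frame of lid_eye between -0.01 and 0.01 m and z of driver_tip in the frame of lid_eye between -0.01 and 0.01 m and y of driver_tip in the frame of lid_eye above 0.006 m and angle between the y axis of driver_tip and the y axis of lid_eye, either way round below 0.35 rad and value of joint lid above 0.61 rad), for 0.1 s.
At the end, for the whole second after the job is handed in: Lid still at 45 +/- 5 degrees (0.698 to 0.873 rad, under 0.05 rad/s); blade through the eye (tip 6 mm or more past its centre, within 10 mm of and 20 degrees to its axis) bearing the lid (0.15 N or more); driver gripped (1 N or more), handle over 100 mm above the worktop (value of joint lid between 0.698 and 0.873 rad and velocity of joint lid between -0.05 and 0.05 rad/s and x of driver_tip in the frame of lid_eye between -0.01 and 0.01 m and z of driver_tip in the frame of lid_eye between -0.01 and 0.01 m and y of driver_tip in the frame of lid_eye above 0.006 m and angle between the y axis of driver_tip and the y axis of lid_eye, either way round below 0.35 rad and contact force between the fingers and driver above 1 N and contact force between driver and cure_box above 0.15 N and height (world z) of driver_grip above 0.1 m); the arm keeps its last pose, push and grip.
It fails at once if the gripper or arm touches the box or lid (over 1 N) (contact force between any of the fingers, the arm and cure_box above 1 N).
It fails at once if a bystander (vial, jar or tape roll) is moved more than 20 mm (distance of any of red_vial_mid, blue_jar_mid, tape_roll_mid from where it was at the start of the episode above 0.02 m).
It also fails if it takes over 45 s, if anything falls off the work surface, if the arm or the gripper's body presses on something with over 40 N, if the wrist force passes 120 N, or if a joint passes its speed limit or range.

ROBOT

A 6-joint arm with a two-finger parallel gripper is mounted at the origin on a cart in front of the work surface, level with it; the furniture and walls round the work are solid. World frame = base frame: x ahead of the robot, y to its left, z up, the work surface at z = 0. Lengths are in m, angles in rad, forces in N, time in s.
With the tool pointing down it reaches from about 0.35 to 0.975 m from the base axis. Payload 7.1 kg.
Tool frame: the origin (TCP) lies midway between the tips of the shut fingers; the grasp point (between the pads) lies 19 mm behind it; z points along the fingers, y is the line along which they close (so a half turn about z gives the same grasp; the last joint's range is limited). The gripper opens to 88 mm and grips with 3 to 60 N. Pads are 20 mm wide; open, the fingers measure 115 mm over their backs; the gripper's body (75 mm by 178 mm) begins 61 mm behind the grasp point.
Start: joints at [-1.169, 0.423, 1.63, -0, 1.089, -0.019], TCP at [0.255, -0.57, 0.223] pointing down, gripper open.
Joint ranges: [-3, 3], [-0.9, 2.11], [0.09, 2.58], [-1.31, 4.45], [0.11, 2.69], [-2.54, 2.54]. Speed limits (rad/s): [2.39, 2.39, 3.01, 3.14, 3.14, 3.14].

INTERFACE

Orientations are given as a unit quaternion [w, x, y, z].
In Python, from station import move_pose, movel, movej, command_gripper, wait, inverse_kinematics, read_camera, camera_info, MotionError, job_done, get_time, get_joint_pos, get_qvel, get_effort, get_tcp_pos, get_ee_rot, get_ft_force, get_ft_torque, get_grip_width, get_finger_force gives the robot as it stands. Calls block until the motion is done:
- move_pose(position, orientation): joint-space move of the TCP to a pose.
- movel(position, frame=None, v=0.15, until_force=None): straight line of the TCP; frame=None keeps the orientation; v is the mean speed in m/s. With until_force (N) it stops when the force on the tool has changed by that much, and returns True; else False.
- movej(angles): joint-space move.
- command_gripper(opening): opening from 0.0 (shut) to 1.0 (fully open); the grip force is fixed at half the most; returns when the fingers have stopped.
- wait(seconds).
- inverse_kinematics(position, orientation): joint angles nearest the present ones, or None.
- read_camera(name): name is "scene" or "top" or "wrist"; returns the picture (480x640x3 uint8, red, green, blue); there is no depth.
- camera_info(name): a dict with "intrinsics" (3x3 intrinsics, pixels), "T" (4x4, takes a point from camera to world coordinates); the wrist camera has in their place "tool_from_camera" (4x4, takes a point from camera to tool coordinates, whose origin is the TCP and whose axes are the flange's). Camera axes: x right, y up, looking along -z (the intrinsics and any distortion apply to the point x, -y, -z); pixel columns grow to the right and rows downward; lengths in m; the calibration is good to about 2 mm. The wrist camera is an equidistant fisheye: a pixel r from the principal point sees the ray r / f radians off the axis. A picture is of the moment at which its call begins: read the wrist's pose just before it. camera_info takes no time and is no camera call.
A pose or a line that the arm cannot do raises MotionError and nothing moves.
- job_done(): hands the job in; it is judged then, once.
Readings, each from a call of its own:
- get_time(): time.
- get_joint_pos(): joint angles.
- get_qvel(): joint speeds.
- get_effort(): joint torques, N m.
- get_tcp_pos(): TCP position.
- get_ee_rot(): TCP orientation.
- get_ft_force(): force on the tool from outside, world axes, zero at the start.
- get_ft_torque(): the same for the moment, N m.
- get_grip_width(): opening from 0.0 (shut) to 1.0 (fully open).
- get_finger_force(): force on a finger pad.
Only numpy, scipy, OpenCV 4.12 (cv2) and the standard library are available. Lean on these libraries where they do the work, as an engineer would, in place of code of your own. Each camera call takes 0.05 s, during which the arm holds its last target. There are 200 camera calls.

## Working session

There is one attempt and no reset: what is moved stays moved. The work goes in short steps, each a Python script; the robot and the scene stay as the last script left them, time stands still between calls to the robot, and variables do not carry over. Pictures are saved under pics/ and viewed, at most 10 in all, crops included, and the job is handed in when it is done.

```bash
mkdir -p pics; ls; python3 - <<'E'
from station import *
import cv2
for n in("scene","top"):
    im=read_camera(n); cv2.imwrite(f"pics/{n}0.png",im[:,:,::-1]); i=camera_info(n); print(n,{k:(v if not hasattr(v,'round') else v.round(4).tolist()) for k,v in i.items()})
print({k:str(v) for k,v in camera_info("wrist").items()}); print(get_time(),get_ee_rot(),get_tcp_pos())
E
```

```text
pics
scene {'intrinsics': [[451.0826, 0.0, 320.6595], [0.0, 451.0826, 235.193], [0.0, 0.0, 1.0]], 'T': [[-0.668, 0.4348, -0.6039, 0.0305], [-0.7442, -0.3887, 0.5433, 0.5242], [0.0015, 0.8123, 0.5832, 0.6097], [0.0, 0.0, 0.0, 1.0]]}
top {'intrinsics': [[520.3615, 0.0, 315.3139], [0.0, 520.3615, 238.238], [0.0, 0.0, 1.0]], 'T': [[0.0952, 0.9747, -0.2021, 0.3605], [-0.9954, 0.0942, -0.0146, 0.0116], [0.0048, 0.2026, 0.9792, 1.146], [0.0, 0.0, 0.0, 1.0]]}
{'intrinsics': '[[371.64829954   0.         312.41856684]\n [  0.         371.64829954 241.02505758]\n [  0.           0.           1.        ]]', 'tool_from_camera': '[[-5.94203759e-05  9.70327543e-01  2.41794241e-01  6.60573477e-02]\n [ 9.99999683e-01  2.49646714e-04 -7.56092143e-04  7.46986015e-04]\n [-7.94020170e-04  2.41794119e-01 -9.70327251e-01 -1.60535077e-01]\n [ 0.00000000e+00  0.00000000e+00  0.00000000e+00  1.00000000e+00]]'}
0.1 [-6.69954925e-04  9.77949494e-01  2.08840426e-01 -1.24730035e-04] [ 0.25512501 -0.57001049  0.22199186]
```

View pics/top0.png

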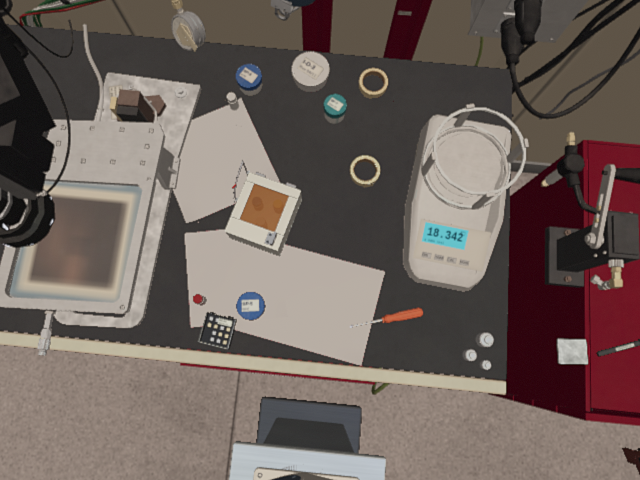

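View pics/scene0.png

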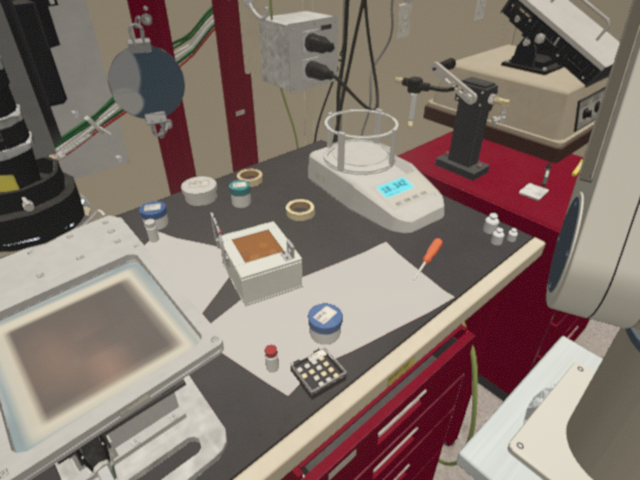

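The top view shows the box at about (264,212), its eye at (271,238), and the driver's handle at (404,315) with the tip at (350,326). Next I'll locate these roughly and look from the wrist.

```bash
cat > h.py <<'E'
import numpy as np, cv2
from station import *
from scipy.spatial.transform import Rotation as R
def q(psi): return [0,np.cos(psi/2),np.sin(psi/2),0]
def wristT():
    w=get_ee_rot(); T=np.eye(4); T[:3,:3]=R.from_quat([w[1],w[2],w[3],w[0]]).as_matrix(); T[:3,3]=get_tcp_pos()
    return T@np.array(camera_info("wrist")["tool_from_camera"])
def ray(cam,uv,T=None):
    i=camera_info(cam); K=np.array(i["intrinsics"]); T=np.array(i["T"]) if T is None else T
    a=(np.atleast_2d(uv)-K[:2,2])/K[0,0]
    if cam=="wrist":
        r=np.linalg.norm(a,axis=1,keepdims=True)+1e-9; d=np.c_[a/r*np.sin(r),np.cos(r)]
    else: d=np.c_[a,np.ones(len(a))]
    return T[:3,3],(d*[1,-1,-1])@T[:3,:3].T
def plane(cam,uv,z,T=None):
    o,d=ray(cam,uv,T); return o+d*((z-o[2])/d[:,2:])
def orange(im):
    h=cv2.cvtColor(im,cv2.COLOR_RGB2HSV); m=cv2.inRange(h,(4,170,140),(14,255,255))
    n,l,s,c=cv2.connectedComponentsWithStats(m); k=1+s[1:,4].argmax(); v,u=np.nonzero(l==k); return np.c_[u,v]
def wshot(name):
    T=wristT(); im=read_camera("wrist"); cv2.imwrite(f"pics/{name}.png",im[:,:,::-1]); np.save(f"pics/{name}.npy",T); return im,T
E
python3 - <<'E'
from h import *
for n in("top","scene"):
    uv=orange(cv2.imread(f"pics/{n}0.png")[:,:,::-1]); P=plane(n,uv,.01)[:,:2]
    c=P.mean(0); w,V=np.linalg.eigh(np.cov(P.T)); a=V[:,1]; s=(P-c)@a; print(n,len(uv),c,a,np.degrees(np.arctan2(a[1],a[0])),s.min(),s.max())
print("eye",plane("top",[[271,238]],.1),"tip",plane("top",[[350,326]],.01))
print("lid corners",plane("top",[[226,232],[288,252],[301,187],[242,172]],.076))
uv=[[200,299],[250,306],[365,170]]; print(plane("top",uv,.03))
for p,s in(([.5,-.12,.3],1.37),([.37,-.18,.3],1.37),([.25,-.26,.2],1.5)): print(inverse_kinematics(p,q(s)))
E
```

```text
top 95 [ 0.44004138 -0.17381809] [-0.27066809  0.96267273] 105.70402576973707 -0.04580732792486683 0.039256270450178966
scene 4 [ 0.43661842 -0.16528773] [-0.1091052   0.99403021] 96.26373700668479 -0.004860715589896444 0.004129058658337973
eye [[0.56819945 0.11772732 0.1       ]] tip [[ 0.40998097 -0.06428699  0.01      ]]
lid corners [[0.57666669 0.21578248 0.076     ]
 [0.5467116  0.08149215 0.076     ]
 [0.6900869  0.06873963 0.076     ]
 [0.71131378 0.19867592 0.076     ]]
[[ 0.43525072  0.26077536  0.03      ]
 [ 0.43069075  0.15272526  0.03      ]
 [ 0.75790774 -0.06823236  0.03      ]]
[-2.58689865e-01  1.71330666e-01  1.79323521e+00 -4.44089210e-16
  1.17702678e+00 -5.78935381e-02]
[-4.81703850e-01 -2.79613339e-03  1.98720030e+00 -4.44089210e-16
  1.15718849e+00 -2.80907523e-01]
[-8.38001457e-01  5.67618564e-02  2.19338134e+00 -4.44089210e-16
  8.91449452e-01 -7.67205130e-01]
```

```bash
python3 - <<'E'
from h import *
ps=np.radians(80)
for k,y in enumerate((.14,.0)):
    move_pose([.55,y,.30],q(ps)); wait(.3); im,T=wshot(f"w{k}")
    # rough eye pixel
    K=np.array(camera_info("wrist")["intrinsics"]); p=np.linalg.inv(T)@[.568,.118,.0925,1]; d=p[:3]*[1,-1,-1]; r=np.arctan2(np.hypot(d[0],d[1]),d[2]); print(K[:2,2]+K[0,0]*r*d[:2]/np.hypot(d[0],d[1]))
print(get_time())
a=[cv2.imread(f"pics/w{k}.png") for k in(0,1)]
cv2.imwrite("pics/w01.png",cv2.resize(np.vstack(a),(640,960))[:, :]) 
E
```

```text
[332.54268612 232.91549441]
[308.88534355  96.8512595 ]
4.1417
```

View pics/w0.png

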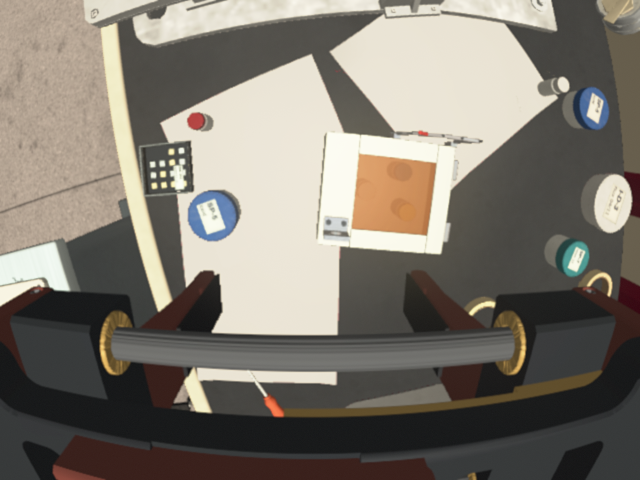

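View pics/w1.png

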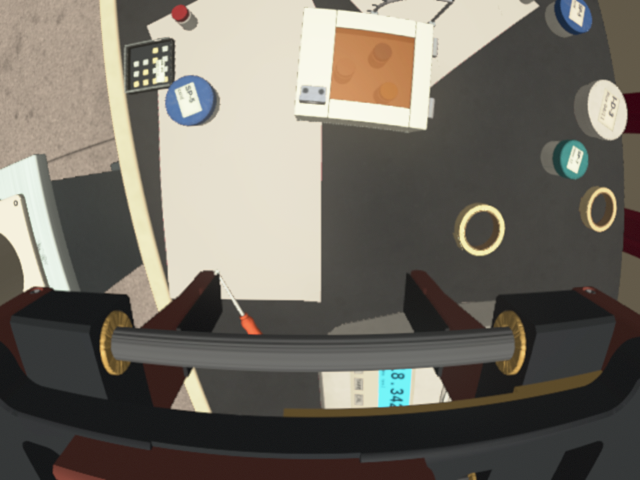

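w0 shows the lid with corners near (329,133), (319,244), (442,253) and (455,147), and the eye plate near (337,225). In w1 the plate is near (313,93). I'll zoom in on both.

```bash
python3 - <<'E'
import cv2,numpy as np
a=cv2.imread("pics/w0.png")[120:265,310:460]; b=cv2.imread("pics/w1.png")[0:145,285:435]
f=lambda x:cv2.resize(x,(400,387),interpolation=cv2.INTER_CUBIC)
c=cv2.imread("pics/w0.png")[205:255,312:362]; d=cv2.imread("pics/w1.png")[75:125,292:342]
g=lambda x:cv2.resize(x,(400,400),interpolation=cv2.INTER_NEAREST)
cv2.imwrite("pics/z1.png",np.hstack([g(c),g(d)]))
E
```

```text
(no output)
```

View pics/z1.png

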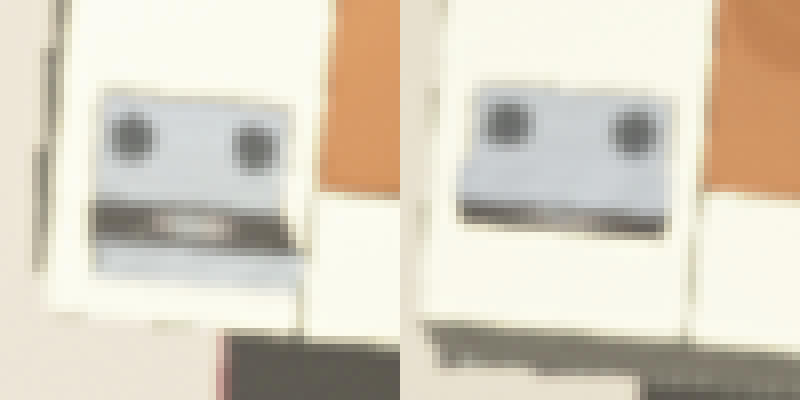

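The crop shows the plate's top edge centred at about (336.0,237.9) in w0 and its right upper edge at about (311.9,100.2) in w1. I'll compute the eye from both, and the yaw from the lid's right edge.

```bash
python3 - <<'E'
from h import *
T0,T1=np.load("pics/w0.npy"),np.load("pics/w1.npy")
print("w0",plane("wrist",[[336,237.9],[323,237.3],[349,238.5]],.1055,T0)); print("w1",plane("wrist",[[311.9,100.2]],.1055,T1))
for n,T,us,v0 in(("w1",T1,range(330,415,3),105),("w0",T0,range(355,435,3),238)):
    g=cv2.imread(f"pics/{n}.png",0).astype(float); pts=[]
    for u in us:
        c=g[v0:v0+40,u]; k=np.argmax(c<180); pts.append([u,v0+k-1+(c[k-1]-180)/(c[k-1]-c[k])])
    P=plane("wrist",pts,.0775,T)[:,:2]; vx,vy,x,y=cv2.fitLine(P.astype(np.float32),cv2.DIST_HUBER,0,.001,.001).ravel(); print(n,"right edge dir",np.degrees(np.arctan2(vy,vx)),x,y,np.abs((P-[x,y])@[-vy,vx]).max())
# triangulate plate top
print("corner FR",plane("wrist",[[317.1,243]],.0775,T0),plane("wrist",[[294,114.75]],.0775,T1))
# back/left edges w0
g=cv2.imread("pics/w0.png",0).astype(float)
for nm,it in(("front",[(u0,v) for v in range(150,215,4) for u0 in[345]]),):
    pts=[]
    for u0,v in it:
        c=g[v,u0-40:u0][::-1]; k=np.argmax(c<222); pts.append([u0-1-k,v])
    print(pts[::4])
# driver tip/handle in w1
im=cv2.imread("pics/w1.png")[:,:,::-1]; print(plane("wrist",[[221,277]],.01,T1))
E
```

```text
w0 [[0.57033659 0.11547929 0.1055    ]
 [0.55783138 0.11830668 0.1055    ]
 [0.58290866 0.11264037 0.1055    ]]
w1 [[0.57002055 0.11243348 0.1055    ]]
w1 right edge dir -8.917439 0.6266355 0.08636966 0.016471771821473222
w0 right edge dir -14.647925 0.63164175 0.08367736 0.0006198704721461901
corner FR [[0.55026488 0.10650388 0.0775    ]] [[0.55013798 0.10441498 0.0775    ]]
[[np.int64(325), 150], [np.int64(323), 166], [np.int64(322), 182], [np.int64(320), 198], [np.int64(319), 214]]
[[ 0.41647489 -0.07300975  0.01      ]]
```

```bash
python3 - <<'E'
from h import *
print(plane("top",[[408,275],[425,283],[412,240]],.06))
g=[.4353,-.157]; o=q(np.radians(105.7))
command_gripper(.6)
move_pose([*g,.16],o); im,T=wshot("w2")
print(movel([*g,.004],v=.1,until_force=6),get_tcp_pos())
command_gripper(0); print(get_grip_width()*88,get_finger_force(),get_ft_force())
movel([*g,.20],v=.12); wait(.3); print(get_grip_width()*88,get_finger_force(),get_ft_force(),get_time())
wshot("w3"); cv2.imwrite("pics/t3.png",read_camera("top")[:,:,::-1])
E
```

```text
[[ 0.52490003 -0.17371462  0.06      ]
 [ 0.51146091 -0.21021639  0.06      ]
 [ 0.60072953 -0.17775693  0.06      ]]
False [ 0.43562825 -0.1571333   0.00444519]
19.044644233581263 29.893648624420166 [-0.4160214  -0.25924359  2.01520546]
19.260161741606357 29.890928864479065 [-0.84919537  0.38504741 -0.47165691] 10.2667
```

View pics/w3.png

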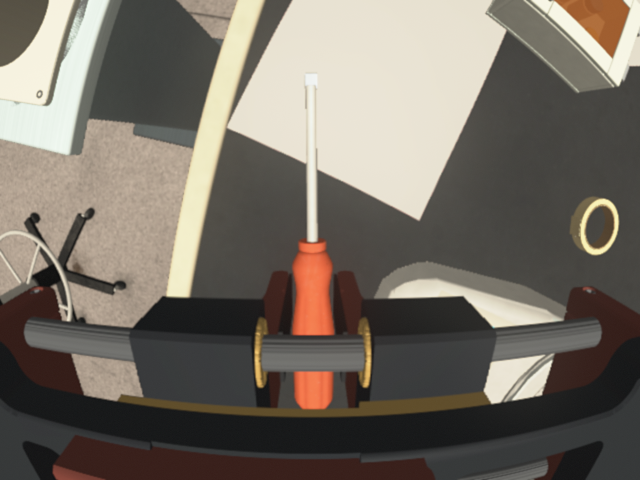

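The driver is held straight: handle front at (313,243), blade end at (312,74). I'll work out the tip in the tool frame.

```bash
python3 - <<'E'
from h import *
C=np.array(camera_info("wrist")["tool_from_camera"])
for z in(-.006,): print((plane("wrist",[[312,74],[312,84],[313,242]],z,C)*1e3).round(1))
# stage poses
ps=np.radians(76.5); y=np.array([np.cos(ps),np.sin(ps)]); E=np.array([.570,.115])
for tip in(-.04,.02):
    p=[*(E+y*(tip-.095)),.0925-.006]; print(p,inverse_kinematics(p,q(ps)))
E
```

```text
[[97.   0.3 -6. ]
 [92.7  0.3 -6. ]
 [25.9  0.8 -6. ]]
[np.float64(0.5384848758794527), np.float64(-0.016269939253686347), 0.0865] [-5.22958614e-02  4.98927025e-01  1.90404402e+00 -4.44089210e-16
  7.38621611e-01  1.83323588e-01]
[np.float64(0.552491597710807), np.float64(0.04207225597017426), 0.0865] [ 5.45250932e-02  5.15960866e-01  1.86991574e+00 -4.44089210e-16
  7.55716049e-01  2.90144542e-01]
```

```bash
python3 - <<'E'
from h import *
ps=np.radians(76.5); y=np.array([np.cos(ps),np.sin(ps)]); E=np.array([.570,.115])
P=E+y*(-.015-.095)
move_pose([*(P-.03*y),.16],q(ps)); movel([*P,.0865],v=.1); wait(.2)
print(get_tcp_pos(),get_time())
w,_=wshot("w4"); s=read_camera("scene"); t=read_camera("top")
for n,i in(("s4",s),("t4",t)): cv2.imwrite(f"pics/{n}.png",i[:,:,::-1])
r=lambda x,k,sz:cv2.resize(x,sz,interpolation=cv2.INTER_CUBIC)
a=w[0:300,240:440]; b=s[215:305,210:330]; c=t[190:280,240:360]
cv2.imwrite("pics/z4.png",np.hstack([r(a,0,(400,600)),np.vstack([r(b,0,(400,300)),r(c,0,(400,300))])])[:,:,::-1])
E
```

```text
[0.54468178 0.00786031 0.08709759] 12.3083
```

View pics/z4.png

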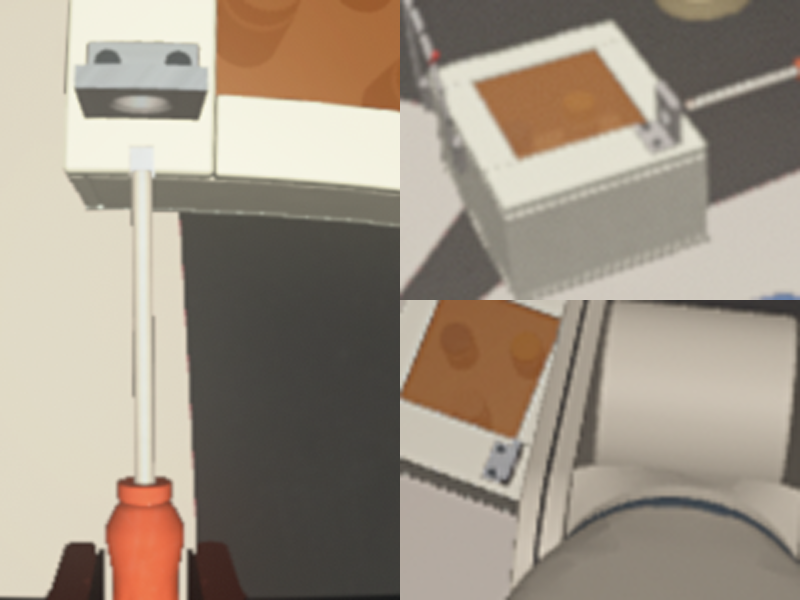

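The wrist crop shows the blade tip at (141,150), in line with the hole at (140,103). In the scene crop the blade also points at the hole. I'll insert carefully.

```bash
python3 - <<'E'
from h import *
ps=np.radians(76.5); y=np.array([np.cos(ps),np.sin(ps)]); E=np.array([.570,.115])
P=E+y*(.020-.095)
f0=get_ft_force()
print(movel([*P,.0865],v=.03,until_force=3),get_tcp_pos(),get_ft_force()-f0,get_time())
w,_=wshot("w5"); s=read_camera("scene"); cv2.imwrite("pics/s5.png",s[:,:,::-1])
r=lambda x,sz:cv2.resize(x,sz,interpolation=cv2.INTER_CUBIC)
cv2.imwrite("pics/z5.png",np.hstack([r(w[0:300,240:440],(400,600)),np.vstack([r(s[215:305,210:330],(400,300)),r(s[240:285,270:330],(400,300))])])[:,:,::-1])
E
```

```text
False [0.55244417 0.04193106 0.08650367] [ 1.63042831 -1.12134107 -0.03074458] 13.775
```

View pics/z5.png

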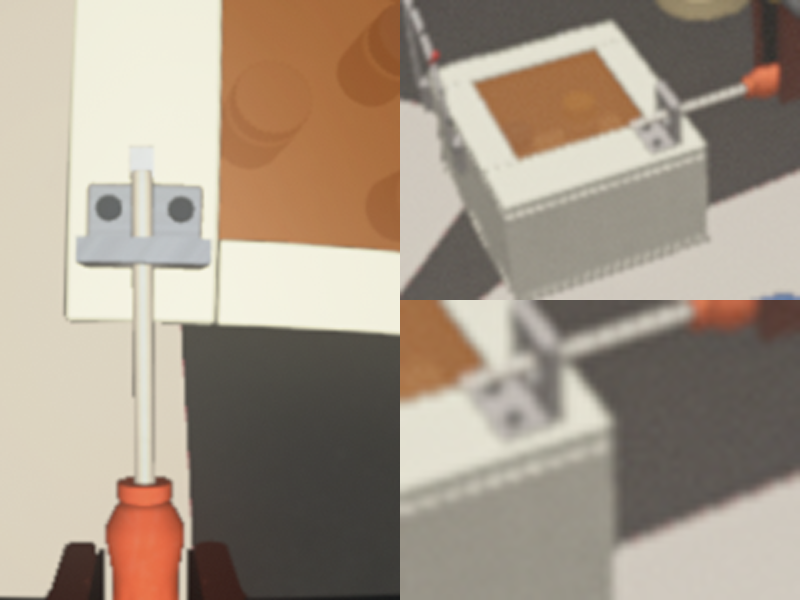

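The blade is clearly through the eye, with its tip at (141,158) beyond the plate. Now I'll lift along the hinge arc.

```bash
python3 - <<'E'
from h import *
ps=np.radians(76.5); y=np.array([np.cos(ps),np.sin(ps)]); bx=np.array([np.sin(ps),-np.cos(ps)]); E=np.array([.570,.115])
P=E+y*(.020-.095); r=np.hypot(.122,.022); a0=np.arctan2(.022,.122)
for th in np.radians([4,10,16,22,28,34,40,46.5]):
    d=-r*np.cos(a0+th)+.122; z=.0865+r*np.sin(a0+th)-.022
    movel([*(P+bx*d),z],v=.05)
    print(np.degrees(th).round(),get_ft_force().round(2),round(get_finger_force(),1))
wait(.5); print(get_tcp_pos(),get_time(),get_ft_force())
w,_=wshot("w6"); s=read_camera("scene"); cv2.imwrite("pics/s6.png",s[:,:,::-1])
rs=lambda x,sz:cv2.resize(x,sz,interpolation=cv2.INTER_CUBIC)
cv2.imwrite("pics/z6.png",np.hstack([rs(w[0:300,240:440],(400,600)),rs(s[185:305,205:330],(400,600))])[:,:,::-1])
E
```

```text
4.0 [ 0.6   0.73 -1.81] 29.9
10.0 [-0.7  -0.13 -1.82] 29.9
16.0 [ 0.71  0.92 -1.5 ] 29.9
22.0 [ 0.17 -0.29 -2.07] 29.9
28.0 [-0.25  1.24 -1.32] 29.9
34.0 [-0.53 -0.43 -1.53] 29.9
40.0 [-0.78  0.83 -0.69] 29.9
46.0 [-0.01  0.74 -0.6 ] 29.9
[0.60487757 0.02950024 0.16808188] 17.5833 [-0.9947619   0.256501   -0.11829072]
```

View pics/z6.png

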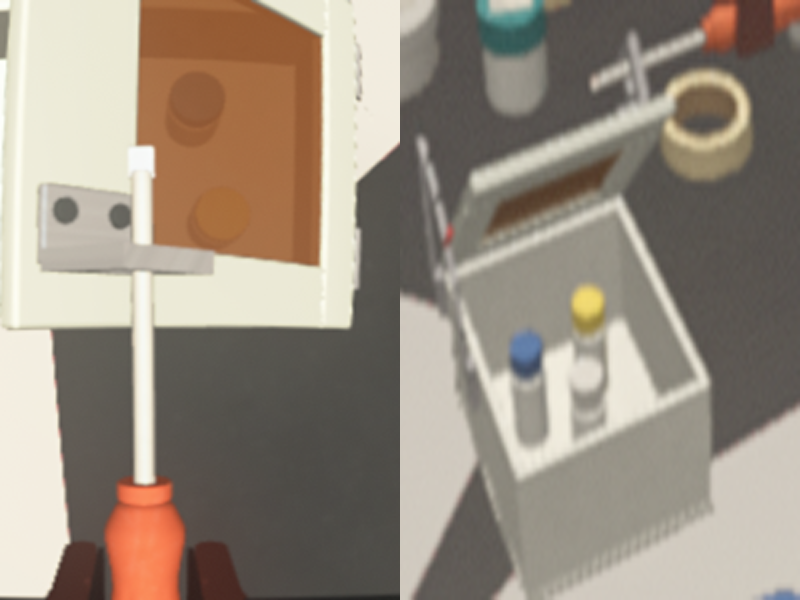

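The lid is up, the blade sits through the eye, and the driver has not slipped. As a check, I'll work out the lid angle from the front corners in the scene view, at (227.8,221) and (290,204.6).

```bash
python3 - <<'E'
from h import *
ps=np.radians(76.5); y=np.array([np.cos(ps),np.sin(ps),0]); bx=np.array([np.sin(ps),-np.cos(ps),0]); E=np.array([.570,.115,.0925])
H=E+.122*bx-[0,0,.022]
for uv,yy in(([227.8,221],.105),([290,204.6],-.015)):
    o,d=ray("scene",[uv]); d=d[0]; t=((H+yy*y-o)@y)/(d@y); p=o+t*d-H; x,z=-p@bx,p[2]; print(x,z,np.hypot(x,z),np.degrees(np.arctan2(z,x)))
print(get_qvel().round(4),get_time())
E
```

```text
0.0988206783777607 0.10579499089215239 0.1447691492442759 46.95216735991139
0.09468084281545823 0.10144067830826226 0.138761209319773 46.974065744064255
[-0.0009 -0.0002  0.0005 -0.0017  0.      0.0002] 17.6833
```

```bash
python3 -c "
from station import *
wait(.5); print(job_done())"
```

```text
the job is handed in; nothing more can be done
None
```

The job is handed in with the lid held up on the gripped screwdriver, its blade through the eye; from the scene view the lid is at about 44–47°, within the 45 ± 5° limit, and no verdict came back.

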